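# Show which glaze sample matches the bowl

### The arm

A 6-joint arm with a two-finger parallel gripper is mounted at the origin on the work surface. World frame = base frame: x ahead of the robot, y to its left, z up, the work surface at z = 0. Lengths are in m, angles in degrees, forces in N, time in s.
With the tool pointing down it reaches from about 0.225 to 0.875 m from the base axis. Payload 3.4 kg.
Tool frame: the origin (TCP) lies between the finger pads, 19 mm behind the fingertips; this is the grasp point; z points along the fingers, y is the line along which they close (so a half turn about z gives the same grasp; the last joint's range is limited). The gripper opens to 85 mm and grips with 20 to 120 N. Pads are 22 mm wide; open, the fingers measure 114 mm over their backs; the gripper's body (76 mm by 85 mm) begins 54 mm behind the grasp point. The pads swing forward as they close: fully open they stand 13 mm farther back than shut.
Start: joints at [-81.704, 15.808, 86.224, -0, 77.962, -6.933], TCP at [0.151, -0.555, 0.25] pointing down, gripper open.
Joint ranges: [-165.64, 165.64], [-43.16, 119.46], [12.63, 154.43], [-67.54, 247.53], [6.08, 155.33], [-154.97, 154.97]. Speed limits (degrees/s): [147.25, 147.25, 180, 180, 180, 180].

### API

Orientations are given as [roll, pitch, yaw] about the fixed x, y, z axes, in that order (R = Rz(yaw) Ry(pitch) Rx(roll)).
In Python, from plant import manip, get_image, camera_info gives the robot as it stands.
- The arm moves only by the tool send_rows, never from a script. Its argument "moves" is text: rows parted by semicolons, each of 4 numbers parted by spaces: the shift along the tool's x, y, z in m, then the turn about the tool's z in degrees. A call has 1 to 20 rows; each row shifts and turns the commanded pose from where the row before left it, along the tool's axes as they then stand; what a row does not reach is not made up. A row lasts 1/10 s, in which the tool goes at most 50 mm and 8.59 degrees, less where a joint would pass 70% of its speed; a pose out of reach is approached as far as the arm can. A call is refused whole if a number of a shift passes 0.05 or a number of a turn 8.59, either way. A call with a gripper value outside its range is refused whole. "jaw" is the gripper command: -1 is fully open, 1 is shut, values between are in proportion, set as the call begins (left out, the last holds). The fingers move at their own pace and stop on an object; the grip force is fixed at half the most. Time passes only in rows, so rows that do not move let the fingers close. It gives the time, the measured TCP pose, the force, the opening and the grip force at its end, in the units of the state.
- manip.get_obs(): the state, without advancing time (a new reading comes with each control period).
- get_image(name): name is "side" or "top" or "wrist"; returns the picture (420x560x3 uint8, red, green, blue); there is no depth.
- camera_info(name): a dict with "fx", "fy", "cx", "cy" (pixels), "world_from_camera" (4x4, takes a point from camera to world coordinates). Camera axes: x right, y down, z forward; pixel columns grow to the right and rows downward; lengths in m; the calibration is good to about 2 mm. A picture is of the moment at which its call begins: read the wrist's pose just before it. camera_info takes no time and is no camera call; for the wrist camera it gives the pose at the moment of the call.
- manip.finish_job(): hands the job in; it is judged then, once.
The state is a dict: "time_s": time; "q": joint angles; "qd": joint speeds; "tau": joint torques, N m; "eef_pos": TCP position; "tool_rot": TCP orientation; "wrist_force": force on the tool from outside, world axes, zero at the start; "moment": the same for the moment, N m; "gripper_width": finger opening in m; "finger_force": force on a finger pad.
Only numpy, scipy, OpenCV 4.12 (cv2) and the standard library are available. Lean on these libraries where they do the work, as an engineer would, in place of code of your own. Each camera call takes 0.05 s, during which the arm holds its last target. There are 200 camera calls.

### The job

Show a visitor which glaze is on the green bowl: with the gripper pointing down, point at the bowl from just above the middle of its mouth and stay there for about two seconds, then push the sample case's sliding cover fully open by its lip, and then point at the green sample tile from just above its middle. Stay over the tile for about two seconds as well, and finish still pointing at it. Never touch the bowl or the tiles, and leave everything else where it stands.

Things in the scene. Friction and masses are not known exactly. Their poses are not given: they have to be found in the camera images.
- wheel: blue banding wheel (potter's turntable, fixed here), 192 mm across, top face 90 mm above the table; origin at the centre of its underside; it may stand left or right of the robot's centre line
- bowl_green: dark green glazed bowl, loose, 75 mm tall, standing on the wheel; origin at the centre of its underside
- bowl_green_rim (a point): centre of the bowl's mouth at rim height, 165 mm above the table; the rim is 140 mm across
- case: plywood sample case fixed to the table, 180 mm along its x, 242 mm along its y, side walls 33 mm high; origin at the centre of its underside. Its x axis points from the tile row (the robot's side) to the closed rear deck. Four compartments in one row along its y, centred at x = -56.5 mm, y = -87, -29, +29, +87 mm; each holds one tile lying flat; which colour lies where varies
- case_cover (a joint): position of the case's flat wooden sliding cover, m: 0 = shut over the tiles, 0.085 = fully open against its stop (cover then over the rear deck); starts 0 to 15 mm open. It slides along the case's +x, takes 2 N plus slight damping, and stays where left. It cannot be lifted. The cover is 85 mm (x) by 230 mm (y); its flat top is 31 mm above the table
- cover_lip (a point): middle of the near face (towards the case's -x) of the dark upright lip at the cover's rear edge: push here along the case's +x. The lip is 15 mm thick, 230 mm long along the case's y, and rises from the cover's top (31 mm) to 59 mm above the table; this point is 45 mm above the table and moves with the cover. The cover is flat for 70 mm in front of the lip
- tile_green: dark green glazed sample tile, the same green as the bowl, 46 x 46 x 8 mm, loose, flat in its compartment under the cover; origin at the centre of its underside
- tile_green_top (a point): centre of the green tile's top face, 14 mm above the table
- tile_blue: blue glazed sample tile, 46 x 46 x 8 mm, loose in another compartment; origin at its underside's centre; a bystander
- tile_cream: cream glazed sample tile, 46 x 46 x 8 mm, loose in another compartment; origin at its underside's centre; a bystander
- tile_brown: brown glazed sample tile, 46 x 46 x 8 mm, loose in another compartment; origin at its underside's centre; a bystander
- bowl_cream: cream unglazed bowl, 120 mm wide, 60 mm tall, loose, a bystander; origin at the centre of its underside
- mug_pink: pink mug, 80 mm wide, 90 mm tall, with a handle, loose, a bystander; origin at the centre of its underside
- mug_grey: grey-blue mug, 80 mm wide, 90 mm tall, with a handle, loose, a bystander; origin at the centre of its underside
- tub_large: white lidded tub with blue band, 100 mm wide, 110 mm tall, loose, a bystander; origin at the centre of its underside
- tub_small: white lidded tub with grey band, 80 mm wide, 90 mm tall, loose, a bystander; origin at the centre of its underside
- tape_roll: pale yellow tape roll lying flat, 90 mm wide, 20 mm tall, loose, a bystander; origin at the centre of its underside
- brush: brush lying on the left of the table, loose, a bystander; origin on its underside or axis
Things that resemble listed ones, but are neither listed nor needed, are in the scene too. Leave any orange look-alike of the bowl_green alone.

How it is judged:
By the outcome, as a careful person would: the job done as asked, in the order asked, and still so for the second after the job is handed in, with the robot touching nothing.
It also fails if it takes over 59 s, if anything falls off the work surface, if the arm or the gripper's body presses on something with over 40 N, if the wrist force passes 120 N, or if a joint passes its speed limit or range.

## Working session

There is one attempt and no reset: what is moved stays moved. The work goes in short steps, Python scripts to look and compute and a tool call to move; the robot and the scene stay as the last step left them, time stands still between calls to the robot, and variables do not carry over. Pictures are saved under pics/ and viewed, at most 10 in all, crops included, and the job is handed in when it is done.

Besides the shell and the picture viewer there is one more tool, called after "Call:" by a JSON object that holds its "method" and its "body". send_rows: Moves the arm, as the interface text tells. Its arguments: {"type":"object","properties":{"moves":{"type":"string"},"jaw":{"type":"number"}},"required":["moves"]}

```bash
mkdir -p pics
python3 - <<'E'
from plant import manip,get_image,camera_info
import cv2,numpy as np
for n in("top","side"):
    cv2.imwrite(f"pics/{n}0.png",cv2.cvtColor(get_image(n),cv2.COLOR_RGB2BGR))
    c=camera_info(n);print(n,c["fx"],c["cx"],c["cy"]);print(np.round(c["world_from_camera"],3))
o=manip.get_obs();print(o["eef_pos"],o["tool_rot"],o["time_s"])
E
```

```text
top 533.2967684138713 279.5833674531934 198.71648431219882
[[ 0.025 -0.98   0.196  0.183]
 [-1.    -0.027 -0.008  0.052]
 [ 0.013 -0.195 -0.981  1.883]
 [ 0.     0.     0.     1.   ]]
side 507.1959262218622 276.6144400607789 202.37310202945503
[[ 0.984 -0.116  0.136  0.326]
 [-0.178 -0.709  0.682 -1.066]
 [ 0.017 -0.695 -0.719  1.31 ]
 [ 0.     0.     0.     1.   ]]
[ 0.15095888 -0.55438681  0.24925069] [-1.79909208e+02 -8.79773413e-03  1.52288638e+01] 0.1
```

View pics/top0.png

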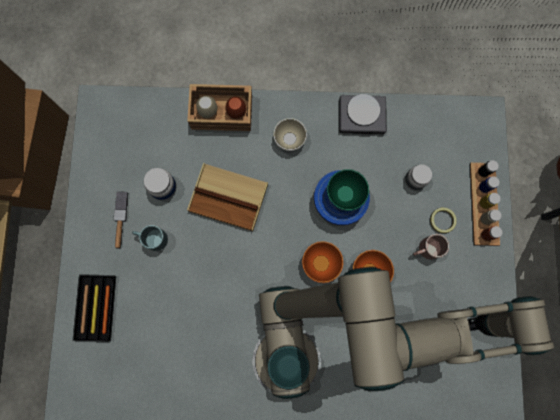

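View pics/side0.png

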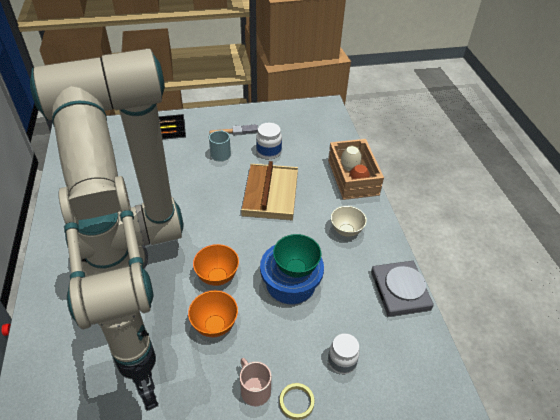

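The top view shows the green bowl at (347,190) on the blue wheel. The bowls at (322,262) and (373,270) are orange look-alikes, so I leave them alone. The case is at (228,197), with its brown cover on the robot's side and its dark lip running from (195,190) to (265,207). I'll measure these and check an enlarged crop.

```bash
cat > h.py <<'E'
from plant import manip,get_image,camera_info
import cv2,numpy as np
def ray(n,px,z,c=None):
    c=c or camera_info(n);T=np.array(c["world_from_camera"])
    px=np.atleast_2d(px).astype(float)
    d=np.c_[(px[:,0]-c["cx"])/c["fx"],(px[:,1]-c["cy"])/c["fy"],np.ones(len(px))]@T[:3,:3].T
    return (T[:3,3]+d*((z-T[2,3])/d[:,2])[:,None])[:,:2]
def big(m):
    cs,_=cv2.findContours(m.astype(np.uint8),cv2.RETR_EXTERNAL,cv2.CHAIN_APPROX_NONE)
    return max(cs,key=cv2.contourArea)[:,0,:]
E
python3 - <<'E'
from h import *
for n,box in(("top",(300,150,390,240)),("side",(240,220,340,310))):
    im=cv2.imread(f"pics/{n}0.png");h=cv2.cvtColor(im,cv2.COLOR_BGR2HSV)
    x0,y0,x1,y1=box;r=h[y0:y1,x0:x1]
    g=(r[...,0]>60)&(r[...,0]<92)&(r[...,1]>120)
    c=big(g)+[x0,y0];P=ray(n,cv2.convexHull(c.astype(np.int32))[:,0],.165)
    print(n,"rim circ",cv2.minEnclosingCircle(P.astype(np.float32)),"px",c.min(0),c.max(0))
    b=(r[...,0]>100)&(r[...,0]<130)&(r[...,1]>130)
    c=big(b)+[x0,y0];P=ray(n,c,.09);print(n,"wheel",cv2.minEnclosingCircle(P.astype(np.float32)))
    x0,y0,x1,y1=(180,155,280,240) if n=="top" else (235,155,305,225)
    r=h[y0:y1,x0:x1];w=(r[...,0]<28)&(r[...,1]>70)
    c=big(w)+[x0,y0];R=cv2.boxPoints(cv2.minAreaRect(c.astype(np.float32)));q=ray(n,c,.033)
    print(n,"case px",R.round().tolist()); print(cv2.minAreaRect(q.astype(np.float32)))
a=cv2.imread("pics/top0.png")
cv2.imwrite("pics/c0.png",np.hstack([cv2.resize(a[155:240,180:280],(400,340),interpolation=cv2.INTER_CUBIC),cv2.resize(a[155:240,295:395],(400,340),interpolation=cv2.INTER_CUBIC)]))
E
```

```text
top rim circ ((0.5624735355377197, -0.18574419617652893), 0.06888806074857712) px [327 170] [368 210]
top wheel ((0.5518810749053955, -0.1750369369983673), 0.0958256945014)
top case px [[187.0, 211.0], [202.0, 162.0], [268.0, 183.0], [253.0, 231.0]]
((0.5551425218582153, 0.22083474695682526), (0.24259792268276215, 0.18133005499839783), 74.40863037109375)
side rim circ ((0.5588756203651428, -0.19171133637428284), 0.07742326706647873) px [273 234] [320 276]
side wheel ((0.5427398681640625, -0.1947932094335556), 0.11032557487487793)
side case px [[241.0, 215.0], [247.0, 159.0], [298.0, 164.0], [292.0, 220.0]]
((0.5585504174232483, 0.22129011154174805), (0.29003968834877014, 0.17902931571006775), 74.28666687011719)
```

View pics/c0.png

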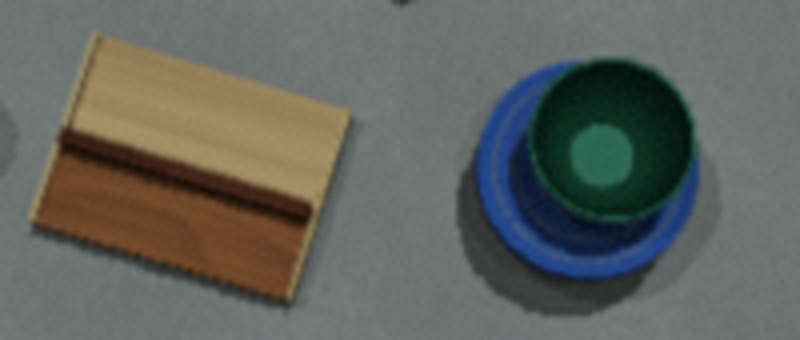

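The crop confirms the target: the dark green bowl on the blue wheel, rim centre about (0.562, -0.186). The case is centred at about (0.555, 0.221) with a yaw of about -15.6°, and its lip spans the case. I'll turn the tool to that yaw, shut the jaw and travel to above the bowl.

Call:
{"method": "send_rows", "body": {"moves": "0 0 0 7.7;0 0 0 7.7;0 0 0 7.7;0 0 0 7.7;0 0 0 0", "jaw": 1}}

```text
time_s: 0.6
eef_pos: [0.151, -0.5546, 0.2495]
tool_rot: [-180.0, 0.0, -15.6]
wrist_force: [-0.3, 0.2, -0.7]
gripper_width: 0.0121
finger_force: 0.0
```

Call:
{"method": "send_rows", "body": {"moves": "0.0075 -0.012 0 0;0.0148 -0.0233 0 0;0.0148 -0.0233 0 0;0.0148 -0.0233 0 0;0.0148 -0.0233 0 0;0.0148 -0.0233 0 0;0.0148 -0.0233 0 0;0.0148 -0.0233 0 0;0.0148 -0.0233 0 0;0.0148 -0.0233 0 0;0.0148 -0.0233 0 0;0.0148 -0.0233 0 0;0.0148 -0.0233 0 0;0.0148 -0.0233 0 0;0.0148 -0.0233 0 0;0.0148 -0.0233 0 0;0.0148 -0.0233 0 0;0.0148 -0.0233 0 0;0.0075 -0.012 0 0;0 0 0 0"}}

```text
time_s: 2.6
eef_pos: [0.5214, -0.22, 0.2498]
tool_rot: [-180.0, 0.0, -15.3]
wrist_force: [0.3, -1.0, 0.3]
gripper_width: 0.0001
finger_force: 0.0
```

Run:
```python
from h import *
c=camera_info("wrist");im=cv2.cvtColor(get_image("wrist"),cv2.COLOR_RGB2BGR);cv2.imwrite("pics/w1.png",im)
print(np.round(c["world_from_camera"],3),c["fx"])
h=cv2.cvtColor(im,cv2.COLOR_BGR2HSV)
g=(h[...,0]>60)&(h[...,0]<92)&(h[...,1]>120);q=big(g)
print(q.min(0),q.max(0),cv2.minEnclosingCircle(ray("wrist",q,.165,c).astype(np.float32)))
```

```text
[[-0.265 -0.927 -0.267  0.589]
 [-0.964  0.255  0.073 -0.24 ]
 [ 0.     0.277 -0.961  0.373]
 [ 0.     0.     0.     1.   ]] 363.6715971989378
[89 51] [326 286] ((0.5627219080924988, -0.1882127970457077), 0.06902654469013214)
```

View pics/w1.png

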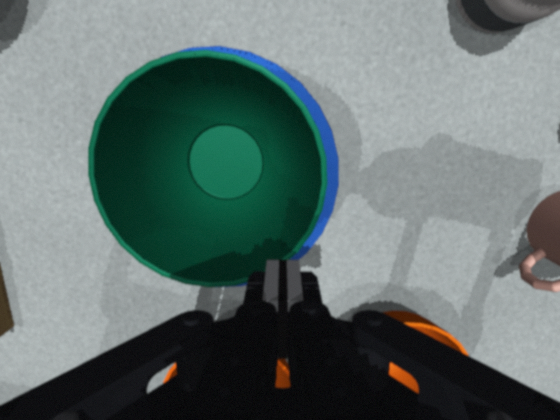

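The wrist view shows the green bowl's mouth centred at pixel (208,168), which puts it at (0.563, -0.187). I'll centre over it, descend and dwell.

Call:
{"method": "send_rows", "body": {"moves": "0.0062 -0.0085 0 0;0.0062 -0.0085 0 0;0.0062 -0.0085 0 0;0.0062 -0.0086 0 0;0.0062 -0.0086 0 0;0 0 0.012 0;0 0 0.013 0;0 0 0.013 0;0 0 0.012 0;0 0 0 0;0 0 0 0;0 0 0 0;0 0 0 0;0 0 0 0;0 0 0 0;0 0 0 0;0 0 0 0;0 0 0 0;0 0 0 0;0 0 0 0"}}

```text
time_s: 4.65
eef_pos: [0.5619, -0.1889, 0.2]
tool_rot: [180.0, 0.0, -15.6]
wrist_force: [1.0, -0.2, -0.1]
gripper_width: 0.0001
finger_force: 0.0
```

Call:
{"method": "send_rows", "body": {"moves": "0 0 0 0;0 0 0 0;0 0 0 0;0 0 0 0;0 0 0 0;0 0 0 0;0 0 0 0;0 0 0 0;0 0 0 0;0 0 0 0;0 0 0 0;0 0 0 0"}}

```text
time_s: 5.85
eef_pos: [0.562, -0.1889, 0.2]
tool_rot: [180.0, -0.0, -15.6]
wrist_force: [0.3, -0.6, 0.3]
gripper_width: -0.0001
finger_force: 0.0
```

Run:
```python
from h import *
# lip: dark brown pixels in first top image, projected at lip-top height, in the case frame
im=cv2.imread("pics/top0.png");h=cv2.cvtColor(im,cv2.COLOR_BGR2HSV)
x0,y0,x1,y1=180,155,280,240;r=h[y0:y1,x0:x1]
w=(r[...,0]<20)&(r[...,1]>100)&(r[...,2]<75)
c=big(w)+[x0,y0];print(len(c),c.min(0),c.max(0))
a=np.radians(-15.6);C=np.array([.555,.221])
for z in(.031,.045,.059):
    q=ray("top",c,z)-C;x=q@[np.cos(a),np.sin(a)];y=q@[-np.sin(a),np.cos(a)]
    print(z,np.percentile(x,[2,10,50,90,98]).round(3),y.min().round(3),y.max().round(3))
```

```text
131 [195 187] [257 211]
0.031 [-0.022 -0.021 -0.011 -0.001 -0.   ] -0.113 0.118
0.045 [-0.025 -0.024 -0.013 -0.003 -0.002] -0.114 0.115
0.059 [-0.027 -0.026 -0.015 -0.005 -0.005] -0.116 0.113
```

Call:
{"method": "send_rows", "body": {"moves": "0 0 0 0;0 0 -0.015 0;0 0 -0.02 0;0 0 -0.015 0;-0.0055 -0.0124 0 0;-0.0111 -0.0246 0 0;-0.0111 -0.0246 0 0;-0.0111 -0.0246 0 0;-0.0111 -0.0246 0 0;-0.0111 -0.0246 0 0;-0.0111 -0.0246 0 0;-0.0111 -0.0246 0 0;-0.0111 -0.0246 0 0;-0.0111 -0.0246 0 0;-0.0111 -0.0246 0 0;-0.0111 -0.0246 0 0;-0.0111 -0.0246 0 0;-0.0111 -0.0246 0 0;-0.0111 -0.0246 0 0;-0.0111 -0.0246 0 0"}}

```text
time_s: 7.85
eef_pos: [0.497, 0.2262, 0.2489]
tool_rot: [180.0, 0.1, -15.5]
wrist_force: [1.2, 0.2, -0.6]
gripper_width: 0.0002
finger_force: 0.0
```

Call:
{"method": "send_rows", "body": {"moves": "-0.005 -0.0124 0 0;0 0 0 0;0 0 0 0"}}

```text
time_s: 8.15
eef_pos: [0.4967, 0.2375, 0.2495]
tool_rot: [179.9, 0.0, -15.5]
wrist_force: [-0.2, -0.5, 0.4]
gripper_width: -0.0002
finger_force: 0.0
```

Run:
```python
from h import *
c=camera_info("wrist");im=cv2.cvtColor(get_image("wrist"),cv2.COLOR_RGB2BGR);cv2.imwrite("pics/w2.png",im)
np.save("w2.npy",np.array([c["fx"],c["fy"],c["cx"],c["cy"]]+list(np.ravel(c["world_from_camera"]))))
```

```text
(no output)
```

View pics/w2.png

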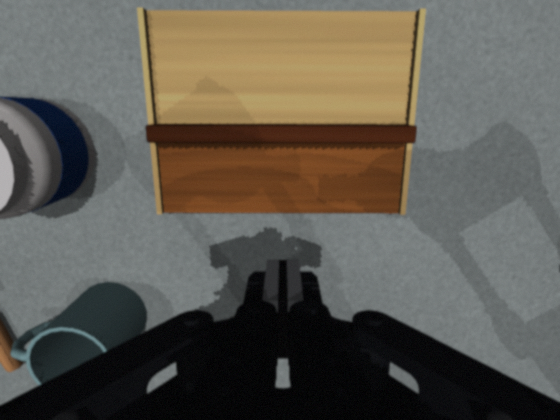

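Run:
```python
from h import *
v=np.load("w2.npy");c=dict(zip(("fx","fy","cx","cy"),v));c["world_from_camera"]=v[4:].reshape(4,4)
q=ray("w",[[157,213],[406,213],[140,9],[425,9]],.033,c);print(q.round(4),q.mean(0))
y=q[0]-q[1]+q[2]-q[3];print("yaw",np.degrees(np.arctan2(y[1],y[0]))-90)
print("lip bottom",ray("w",[[281,147]],.031,c),"lip top near",ray("w",[[281,143]],.059,c))
```

```text
[[0.5032 0.3599]
 [0.4381 0.1267]
 [0.6735 0.3097]
 [0.6096 0.0798]] [0.55607743 0.21901608]
yaw -15.560125830537714
lip bottom [[0.53170436 0.22682435]] lip top near [[0.5375933  0.22512934]]
```

Call:
{"method": "send_rows", "body": {"moves": "0 0 0.01 0;0 0 0.02 0;0 0 0.025 0;0 0 0.025 0;0 0 0.025 0;0 0 0.025 0;0 0 0.02 0;0 0 0.015 0;0 0 0.012 0;0 0 0.008 0;0 0 0.005 0;0 0 0 0;0 0 0 0"}}

```text
time_s: 9.5
eef_pos: [0.4976, 0.238, 0.0604]
tool_rot: [-180.0, -0.1, -15.6]
wrist_force: [0.5, -0.6, -0.1]
gripper_width: 0.0001
finger_force: 0.0
```

Call:
{"method": "send_rows", "body": {"moves": "0.005 0 0 0;0.006 0 0 0;0.006 0 0 0;0.005 0 0 0;0.004 0 0 0;0.004 0 0 0;0.004 0 0 0;0.004 0 0 0;0.004 0 0 0;0.004 0 0 0"}}

```text
time_s: 10.5
eef_pos: [0.5412, 0.2255, 0.0599]
tool_rot: [180.0, 0.1, -15.6]
wrist_force: [-1.9, 0.2, 1.1]
gripper_width: -0.0004
finger_force: 1.2
```

Call:
{"method": "send_rows", "body": {"moves": "0.005 0 0 0;0.005 0 0 0;0.005 0 0 0;0.005 0 0 0;0.005 0 0 0;0.005 0 0 0;0.005 0 0 0;0.005 0 0 0;0.005 0 0 0;0.004 0 0 0;0.003 0 0 0;0.003 0 0 0;0.003 0 0 0;0.002 0 0 0;0.002 0 0 0"}}

```text
time_s: 12.0
eef_pos: [0.6012, 0.2088, 0.0599]
tool_rot: [180.0, 0.0, -15.6]
wrist_force: [-3.4, -0.8, -0.3]
gripper_width: 0.0
finger_force: 1.1
```

Call:
{"method": "send_rows", "body": {"moves": "0.002 0 0 0;0.002 0 0 0;0 0 0 0"}}

```text
time_s: 12.3
eef_pos: [0.6056, 0.2079, 0.06]
tool_rot: [-180.0, -0.0, -15.6]
wrist_force: [-1.9, -0.2, -0.9]
gripper_width: -0.0001
finger_force: 0.7
```

Call:
{"method": "send_rows", "body": {"moves": "0.002 0 0 0;0.001 0 0 0;0.001 0 0 0"}}

```text
time_s: 12.6
eef_pos: [0.6088, 0.207, 0.06]
tool_rot: [-180.0, 0.0, -15.6]
wrist_force: [-3.8, 1.5, 1.7]
gripper_width: 0.0002
finger_force: 1.9
```

Call:
{"method": "send_rows", "body": {"moves": "0.001 0 0 0;0.001 0 0 0;0 0 0 0"}}

```text
time_s: 12.9
eef_pos: [0.6089, 0.207, 0.06]
tool_rot: [180.0, 0.2, -15.6]
wrist_force: [-6.0, 2.0, 2.7]
gripper_width: -0.0003
finger_force: 3.4
```

Call:
{"method": "send_rows", "body": {"moves": "0.002 0 0 0;0.002 0 0 0;0 0 0 0"}}

```text
time_s: 13.2
eef_pos: [0.609, 0.207, 0.06]
tool_rot: [180.0, 0.7, -15.6]
wrist_force: [-13.2, 5.3, 7.6]
gripper_width: 0.0003
finger_force: 7.2
```

At the stop: force rises with no motion. I'll back off, lift and retreat for a look at the tiles.

Call:
{"method": "send_rows", "body": {"moves": "-0.006 0 0 0;-0.01 0 0 0;-0.01 0 0 0;-0.01 0 -0.005 0;0 0 -0.02 0;0 0 -0.03 0;0 0 -0.03 0;0 0 -0.03 0;0 0 -0.03 0;0 0 -0.03 0;0 0 -0.015 0;-0.01 0 0 0;-0.02 0 0 0;-0.02 0 0 0;-0.02 0 0 0;-0.02 0 0 0;-0.015 0 0 0;-0.01 0 0 0;0 0 0 0;0 0 0 0"}}

```text
time_s: 15.2
eef_pos: [0.4696, 0.2458, 0.2499]
tool_rot: [-180.0, -0.1, -15.6]
wrist_force: [0.2, 0.7, -0.5]
gripper_width: -0.0001
finger_force: 0.0
```

Run:
```python
from h import *
c=camera_info("wrist");im=cv2.cvtColor(get_image("wrist"),cv2.COLOR_RGB2BGR);cv2.imwrite("pics/w3.png",im)
h=cv2.cvtColor(im,cv2.COLOR_BGR2HSV)
g=(h[...,0]>60)&(h[...,0]<92)&(h[...,1]>120);q=big(g)
r=cv2.minAreaRect(q.astype(np.float32));print(r);P=ray("w",q,.014,c);print(cv2.minAreaRect(P.astype(np.float32)))
a=np.radians(-15.6);C=np.array([.556,.2195])
for y in(-.087,-.029,.029,.087):print(y,C+[-.0565*np.cos(a)-y*np.sin(a),-.0565*np.sin(a)+y*np.cos(a)])
```

```text
((371.5, 147.5), (45.0, 47.0), 90.0)
((0.4788134694099426, 0.15140071511268616), (0.04486557096242905, 0.04350299388170242), 74.419189453125)
-0.087 [0.47818529 0.15089883]
-0.029 [0.49378264 0.20676226]
0.029 [0.50937999 0.26262568]
0.087 [0.52497734 0.31848911]
```

View pics/w3.png

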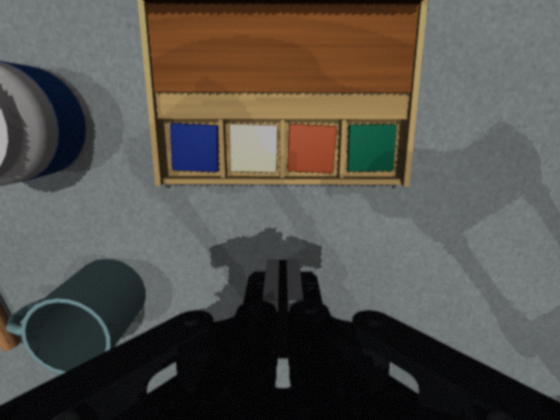

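The cover is fully over the rear deck. From left to right the tiles are blue (194,147), cream (253,147), brown (312,147) and dark green (371,147). The green one is the target, at (0.4785, 0.151).

Call:
{"method": "send_rows", "body": {"moves": "0.004 0.0107 0 0;0.006 0.0156 0 0;0.007 0.0181 0 0;0.007 0.0181 0 0;0.006 0.0156 0 0;0.004 0.0106 0 0;0 0 0.015 0;0 0 0.025 0;0 0 0.025 0;0 0 0.025 0;0 0 0.025 0;0 0 0.025 0;0 0 0.02 0;0 0 0.015 0;0 0 0.01 0;0 0 0.008 0;0 0 0.005 0;0 0 0 0;0 0 0 0;0 0 0 0"}}

```text
time_s: 17.25
eef_pos: [0.4787, 0.1513, 0.0526]
tool_rot: [-180.0, -0.1, -15.6]
wrist_force: [-0.6, 0.3, -0.2]
gripper_width: 0.0002
finger_force: 0.0
```

Call:
{"method": "send_rows", "body": {"moves": "0 0 0 0;0 0 0 0;0 0 0 0;0 0 0 0;0 0 0 0;0 0 0 0;0 0 0 0;0 0 0 0;0 0 0 0;0 0 0 0;0 0 0 0;0 0 0 0;0 0 0 0;0 0 0 0;0 0 0 0;0 0 0 0;0 0 0 0;0 0 0 0;0 0 0 0;0 0 0 0"}}

```text
time_s: 19.25
eef_pos: [0.4781, 0.1511, 0.052]
tool_rot: [180.0, -0.0, -15.6]
wrist_force: [-0.5, -0.3, 0.1]
gripper_width: 0.0002
finger_force: 0.0
```

Run:
```python
from h import *
im=cv2.cvtColor(get_image("side"),cv2.COLOR_RGB2BGR)
cv2.imwrite("pics/s4.png",cv2.resize(im[140:320,180:380],(600,540)))
```

```text
(no output)
```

View pics/s4.png

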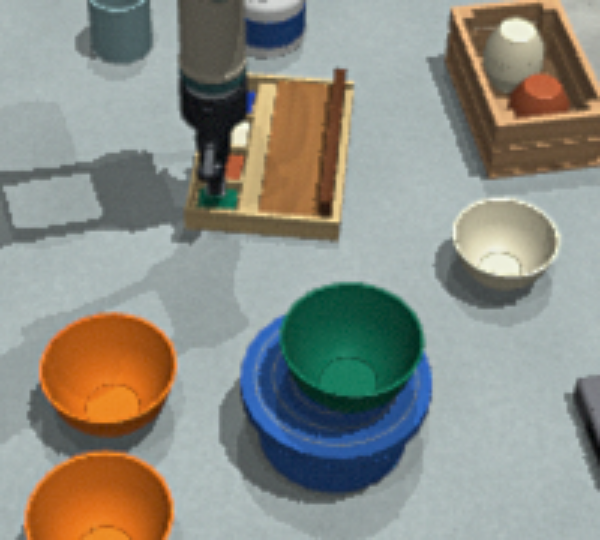

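The gripper stands over the green tile (crop pixel ~(218,190)), the cover is fully open, and the bowl hasn't moved. I'll hold a little longer, then hand in.

Call:
{"method": "send_rows", "body": {"moves": "0 0 0 0;0 0 0 0;0 0 0 0;0 0 0 0;0 0 0 0"}}

```text
time_s: 19.8
eef_pos: [0.4781, 0.1511, 0.052]
tool_rot: [180.0, 0.0, -15.6]
wrist_force: [-0.9, 0.5, -0.5]
gripper_width: 0.0003
finger_force: 0.0
```

```bash
python3 -c "
from plant import manip
print(manip.finish_job())"
```

```text
the job is handed in; nothing more can be done
None
```

The job is handed in at about 20 s: I pointed at the green bowl for about 2 s, pushed the cover open to its stop, then pointed at the green tile for over 2 s and finished there; no contact showed with the bowl or tiles.

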